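Lock the drier bottle away behind a push-push flap

TASK

Put the small amber bottle away in the slant-front locker: press the black pad on the blue flap once so that the catch lets go and the flap springs open, stand the bottle upright on the locker's floor, then swing the flap shut and press it in once more so that it stays latched flush. Leave the other jars, the tube and the tape roll where they are.

Things in the scene. Friction and masses are not known exactly. Their poses are not given: they have to be found in the camera images.
- locker: plywood locker fixed to the table, 200 mm deep (its x, -100 front to +100 back), 270 wide (its y), 171 high, slanted front. Origin: centre of its underside, on the table; x points to its back, z up. Cheeks 10 mm thick, front lip 35 mm high; flat top from x +50 to the back; the front slopes at 40 degrees from horizontal, from the hinge (x +50, z 171) down to (x -100, z 45), filled by the flap
- locker_floor (a point): middle of the place for the bottle, at x +25, y 0, z 8 mm in the locker's frame, on the inside floor (clear from x -90 to +90, y -125 to +125). The bottle fits under the shut flap anywhere in y with its centre at x 0 to +70. In the front right corner sits the black catch housing (y -107 to -69, x -80 to -25, up to z 50)
- flap_hinge (a point): middle of the hinge line (along the locker's y), at x +50, y 0, z 171 mm in the locker's frame. Open, the flap leans over the locker, from the hinge up and towards the front, 20 degrees from upright, so the floor below is reached with a tool tilted about 20 to 40 degrees that comes in from the front. The catch pin hangs 45 mm off its inner face at y -88 mm, 165 mm from the hinge
- flap (a joint): angle (rad) of the blue flap; 0 latched, flush with the slope; positive opens, its lower edge swings out and up, stop at 1.92; negative pressed in. Push-push catch: pressed to its stop (-0.058, 9.5 mm at the pad; past -0.05 is enough) and let go, a latched flap is freed and a damped spring (1 to 3 N at the pad) opens it fully in 2 to 3 s; an open flap stays latched at 0
- press_pad (a point): centre of the black rubber press pad (32 mm across, 1.5 mm high) on the flap's outer face, moves with the flap. The flap is 8 mm thick, 244 mm wide, 160 g; its outer face passes through the hinge line; the pad lies 165 mm and the free edge 188 mm from that line
- drier: small amber bottle with a black cap, 31 mm across, 74 mm tall, about 60 g, standing on the table at the start; grip the glass, lower than 55 mm (its foot is a little uneven: it stands up to 4 degrees off plumb); origin at the centre of its underside, z up along the bottle
- teal_jar: paint jar with black lid and teal band, 58 mm across, 66 mm tall, bystander; origin at the centre of its underside
- orange_jar: paint jar with white lid and orange band, 58 mm across, 66 mm tall, bystander; origin at the centre of its underside
- rose_tube: paint tube with rose band lying on the table, 38 x 118 x 29 mm, bystander; origin at the centre of its underside
- tape_roll: roll of masking tape lying flat, 100 mm across, 25 mm high, bystander; origin at the centre of its underside
Mind the look-alikes: they are no part of the job. Of the things like the drier, leave any that is turquoise or yellow; of the rest the larger one is meant.

How it is judged:
By the outcome, as a careful person would: the job done as asked, in the order asked, and still so for the second after the job is handed in, with the robot touching nothing.
It also fails if it takes over 72 s, if anything falls off the work surface, if the arm or the gripper's body presses on something with over 40 N, if the wrist force passes 120 N, or if a joint passes its speed limit or range.

ROBOT

A 6-joint arm with a two-finger parallel gripper is mounted at the origin on a cart in front of the work surface, level with it; the furniture and walls round the work are solid. World frame = base frame: x ahead of the robot, y to its left, z up, the work surface at z = 0. Lengths are in m, angles in degrees, forces in N, time in s.
With the tool pointing down it reaches from about 0.425 to 0.95 m from the base axis. Payload 3.5 kg.
Tool frame: the origin (TCP) lies on the front face of the gripper's body, between the roots of the fingers; the fingertips stand 73 mm ahead of it and the grasp point (between the pads) lies bot.grasp_offset ahead of it (bot.grasp_offset is the distance from the TCP to the grasp point, in m); x points along the fingers, y is the direction in which the jaws open and shut, and the axes are right-handed (so a half turn about x gives the same grasp; the last joint's range is limited). The gripper opens to 85 mm and grips with 20 to 120 N. Pads are 22 mm wide; open, the fingers measure 114 mm over their backs; the gripper's body (76 mm by 85 mm) begins 54 mm behind the grasp point. The pads swing forward as they close: fully open they stand 13 mm farther back than shut.
Start: joints at [-84.11, 16.404, 90.338, -0, 73.258, -8.594], TCP at [0.169, -0.654, 0.304] pointing down, gripper open.
Joint ranges: [-158.93, 158.93], [-51.34, 127.21], [12.03, 142.37], [-87.48, 267.48], [13.55, 161.25], [-162.69, 162.69]. Speed limits (degrees/s): [159.86, 159.86, 180, 180, 180, 180].

INTERFACE

Orientations are given as [roll, pitch, yaw] about the fixed x, y, z axes, in that order (R = Rz(yaw) Ry(pitch) Rx(roll)).
In Python, from station import status, imaging, workorder, bot gives the robot as it stands.
- The arm moves only by the shell command python3 -m jog 'ROWS'. ROWS is JSON, a list that holds one entry, the list of rows, each a list of 7 numbers: the turn, a rotation vector about the world's x, y, z in degrees, then the shift along the world's x, y, z in m, then the gripper command: -1 is shut, 1 is fully open, values between are in proportion. In form: [[[wx, wy, wz, dx, dy, dz, jaw], ...]]. A call has exactly 5 rows; each row shifts and turns the commanded pose from where the row before left it; what a row does not reach is not made up. A row lasts 1/12 s, in which the tool goes at most 41.7 mm and 7.16 degrees, less where a joint would pass 70% of its speed; a pose out of reach is approached as far as the arm can. A call is refused whole if a number of a shift passes 0.0417 or a number of a turn 7.16, either way. A call with a gripper value outside its range is refused whole. The fingers move at their own pace and stop on an object; the grip force is fixed at half the most. Time passes only in rows, so rows that do not move let the fingers close, or fill a call up. It gives the time, the measured TCP pose, the force and the opening at its end, in the units of the state.
- status.sense(): the state, without advancing time (a new reading comes with each control period).
- imaging.read_camera(name): name is "scene" or "top" or "wrist"; returns the picture (400x640x3 uint8, red, green, blue); there is no depth.
- imaging.get_calibration(name): a dict with "vfov" (degrees; the focal length in pixels is half the picture's height over the tangent of half this angle, whatever the lens; pixels are square), "cx", "cy" (the principal point, pixels), "origin" and "attitude" of the camera in the world; the wrist camera has in their place "T_tool_cam" (4x4, takes a point from camera to tool coordinates, whose origin is the TCP and whose axes are the tool frame's). Camera axes: x right, y down, z forward; pixel columns grow to the right and rows downward; lengths in m; the calibration is good to about 2 mm. A picture is of the moment at which its call begins: read the wrist's pose just before it. get_calibration takes no time and is no camera call.
- workorder.finish_job(): hands the job in, once; it reports no verdict.
The state is a dict: "time_s": time; "joint_pos": joint angles; "qd": joint speeds; "tau": joint torques, N m; "eef_pos": TCP position; "tool_rot": TCP orientation; "force": force on the tool from outside, world axes, zero at the start; "moment": the same for the moment, N m; "finger_gap": finger opening in m.
Only numpy, scipy, OpenCV 4.12 (cv2) and the standard library are available. Lean on these libraries where they do the work, as an engineer would, in place of code of your own. Each camera call takes 0.05 s, during which the arm holds its last target.

## Working session

There is one attempt and no reset: what is moved stays moved. The work goes in short steps, Python scripts to look and compute and a shell command to move; the robot and the scene stay as the last step left them, time stands still between calls to the robot, and variables do not carry over. Pictures are saved under pics/ and viewed, and the job is handed in when it is done.

```bash
mkdir -p pics; ls
python3 - <<'E'
from station import status, imaging, workorder, bot
import cv2
print(status.sense()); print(bot.grasp_offset)
for n in ["scene","top","wrist"]:
    print(n, imaging.get_calibration(n))
    cv2.imwrite(f"pics/{n}0.png", imaging.read_camera(n)[:,:,::-1])
E
```

```text
pics
{'time_s': 0.0, 'joint_pos': array([-8.41112199e+01,  1.64554570e+01,  9.04256935e+01,  1.58098725e-03,
        7.32564601e+01, -8.59530913e+00]), 'qd': array([ 0.08701118,  0.01911562,  0.01169688,  0.00025259,  0.02261468,
       -0.02226442]), 'tau': array([-5.80735086e-04, -4.05980659e+01, -2.92627072e+01, -2.70881965e-04,
        5.79491563e-03, -6.36432027e-07]), 'eef_pos': array([ 0.16879593, -0.65304073,  0.30249622]), 'tool_rot': array([-99.22518184,  89.8623811 ,  95.25845012]), 'force': array([ 0.2612307 , -0.57623466,  0.48449333]), 'moment': array([ 0.04643644, -0.00550396,  0.02402549]), 'finger_gap': 0.0854726185177342}
0.0539
scene {'vfov': 55.81541853155429, 'cx': 318.0111143563956, 'cy': 203.58529825181037, 'origin': array([0.01206211, 0.65853491, 0.72222959]), 'attitude': array([-124.2067879 ,    0.50690774, -142.48168269])}
top {'vfov': 45.347166836935415, 'cx': 328.9078065779513, 'cy': 198.7714281169178, 'origin': array([ 0.2655694 , -0.01400113,  1.63285574]), 'attitude': array([-169.25572064,   -0.37010574,  -90.16710549])}
wrist {'vfov': 59.815070841097814, 'cx': 316.63767190791555, 'cy': 202.2532175651878, 'T_tool_cam': array([[-1.47382629e-05, -2.86267503e-01,  9.58149736e-01,
        -6.98159252e-02],
       [ 9.99999913e-01,  3.95494400e-04,  1.33544321e-04,
        -8.58984707e-04],
       [-4.17172254e-04,  9.58149655e-01,  2.86267472e-01,
        -7.26934319e-02],
       [ 0.00000000e+00,  0.00000000e+00,  0.00000000e+00,
         1.00000000e+00]])}
```

View pics/scene0.png

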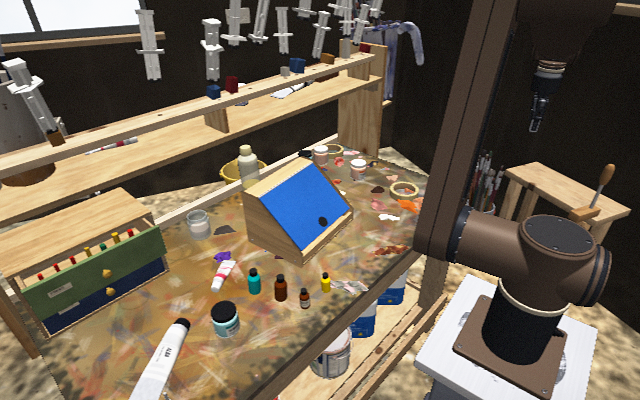

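View pics/top0.png

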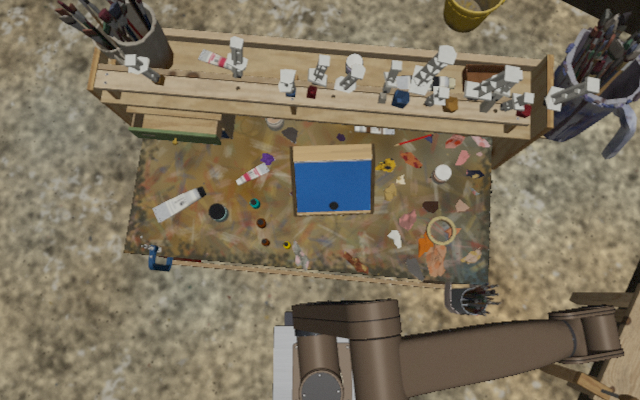

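View pics/wrist0.png

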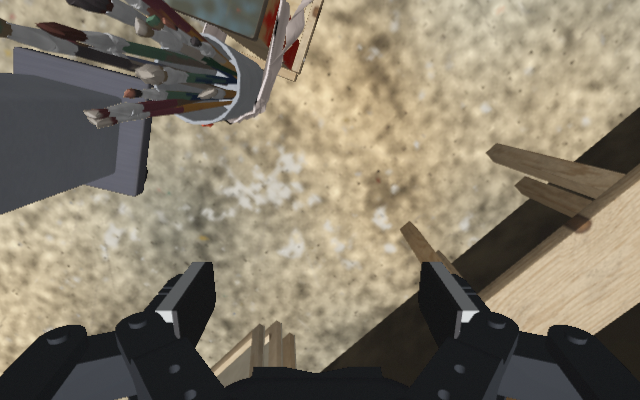

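The pictures show the bottles left of the locker: turquoise at scene (254,281), larger amber (281,288), smaller amber (305,298), yellow (325,283). The locker's pad is at scene (322,222) and top (333,206). I'll zoom in to get accurate pixels.

```bash
cat > h.py <<'E'
import numpy as np, cv2
from scipy.spatial.transform import Rotation as R
from station import status, imaging, bot
def cam(n, st=None):
    c=imaging.get_calibration(n); f=200/np.tan(np.radians(c['vfov']/2))
    if n=='wrist':
        st=st or status.sense()
        T=np.eye(4);T[:3,:3]=R.from_euler('xyz',st['tool_rot'],degrees=True).as_matrix();T[:3,3]=st['eef_pos']
        T=T@c['T_tool_cam'];return f,c['cx'],c['cy'],T[:3,:3],T[:3,3]
    return f,c['cx'],c['cy'],R.from_euler('xyz',c['attitude'],degrees=True).as_matrix(),np.array(c['origin'])
def proj(C,P):
    f,cx,cy,Rm,o=C; q=(np.atleast_2d(P)-o)@Rm
    return np.c_[cx+f*q[:,0]/q[:,2],cy+f*q[:,1]/q[:,2]]
def onz(C,uv,z):
    f,cx,cy,Rm,o=C; d=Rm@np.array([(uv[0]-cx)/f,(uv[1]-cy)/f,1]); return o+d*(z-o[2])/d[2]
def crop(n,src,x0,y0,w,h,s):
    im=cv2.imread(src)[y0:y0+h,x0:x0+w]; cv2.imwrite(n,cv2.resize(im,None,fx=s,fy=s,interpolation=cv2.INTER_CUBIC))
E
python3 - <<'E'
from h import *
crop('pics/s1.png','pics/scene0.png',230,150,140,170,3.5)
crop('pics/t1.png','pics/top0.png',230,130,160,130,5)
C=cam('scene');T=cam('top')
print(onz(T,(261,223),.07),onz(C,(281,299),0))
print(onz(T,(266,242),.05),onz(C,(305,307),0))
E
```

```text
[0.48138789 0.19857583 0.07      ] [0.48117017 0.20898791 0.        ]
[0.42078846 0.18329329 0.05      ] [ 4.17695265e-01  1.92580322e-01 -1.11022302e-16]
```

View pics/s1.png

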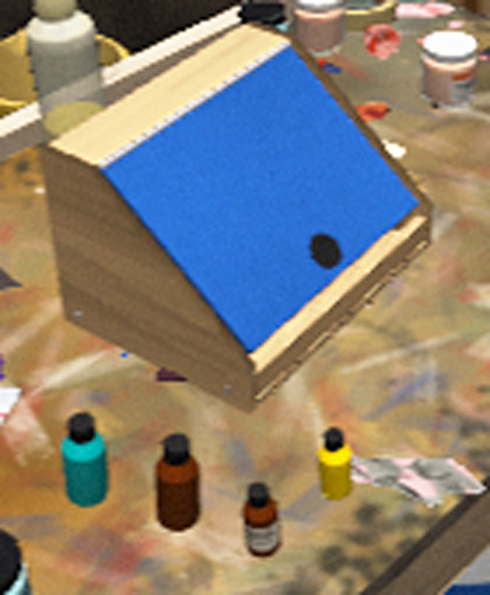

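View pics/t1.png

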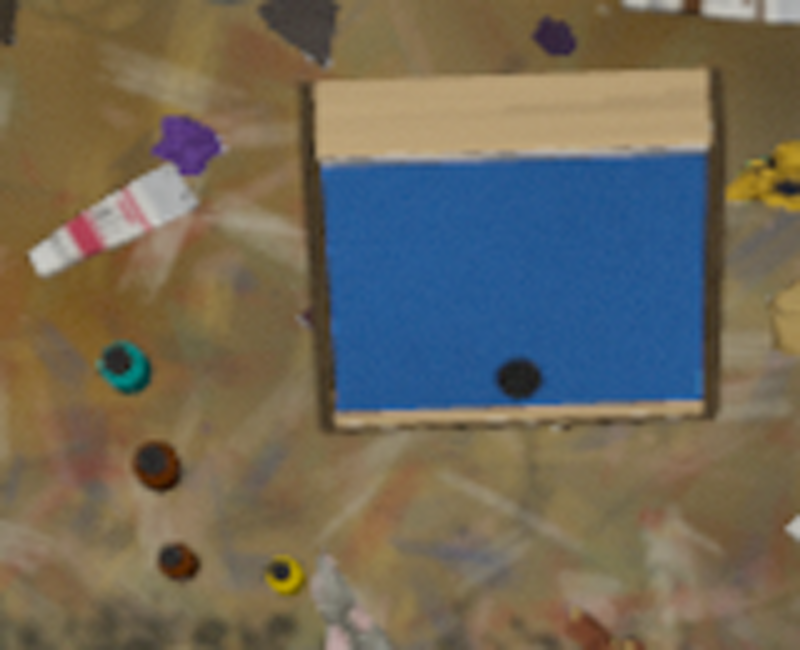

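```bash
cat > fit.py <<'E'
from h import *
from scipy.optimize import least_squares
C=cam('scene');T=cam('top')
s40,c40=np.sin(np.radians(40)),np.cos(np.radians(40))
n=np.array([-s40,0,c40]); d=np.array([-c40,0,-s40])
pad=np.array([.05,0,.171])+.165*d+.0015*n
def L2W(p,P): 
    c,s=np.cos(p[2]),np.sin(p[2]); P=np.atleast_2d(P); return np.c_[p[0]+c*P[:,0]-s*P[:,1],p[1]+s*P[:,0]+c*P[:,1],P[:,2]]
obs=[(T,[.1,.135,.171],(290.6,146.8)),(T,[.1,-.135,.171],(373.2,144)),(T,pad,(333.8,205.6)),(T,[.05,.122,.171],(293.8,162)),(T,[.05,-.122,.171],(371.8,160.2)),
(C,pad,(323.1,221.7)),(C,[.1,.135,.171],(244.3,192)),(C,[.1,-.135,.171],(300.9,157.1)),(C,[-.1,.135,0],(301.4,267.4)),(C,[.1,.135,0],(249.4,239.1))]
def r(p): return np.concatenate([proj(c,L2W(p,P))[0]-uv for c,P,uv in obs])
s=least_squares(r,[.65,0,0],loss='soft_l1')
if __name__=='__main__':
    print(s.x,np.degrees(s.x[2]));print(r(s.x).reshape(-1,2).round(1))
    print('pad',L2W(s.x,pad),'floor',L2W(s.x,[.025,0,.008]))
    ob=[(T,.074,(260.2,222)),(C,.074,(280.3,274.6)),(C,0,(280.9,298.3))]
    rr=lambda q:np.concatenate([proj(c,[[q[0],q[1],z]])[0]-uv for c,z,uv in ob])
    b=least_squares(rr,[.48,.2]);print(b.x,rr(b.x).round(1))
    for c,z,uv in ob: print(onz(c,uv,z))
E
python3 fit.py
```

```text
[ 0.61500112 -0.03904181  0.03128854] 1.7927013506368186
[[-0.7  0.1]
 [ 1.7  0.2]
 [ 0.1  0.6]
 [ 0.5 -0. ]
 [-0.2 -0.6]
 [ 0.2 -0.7]
 [-2.7  0.1]
 [ 1.2 -2.1]
 [ 0.2  0.3]
 [-0.8  1.4]]
pad [[ 0.53767747 -0.04146195  0.06608911]] floor [[ 0.63998888 -0.03825973  0.008     ]]
[0.48429159 0.2027985 ] [-0.6 -0.  -0.5  1.   0.8 -1.4]
[0.48414884 0.20073199 0.074     ]
[0.48550053 0.19966425 0.074     ]
[0.48289065 0.20745719 0.        ]
```

Run:
```python
from h import *
st=status.sense(); print(R.from_euler('xyz',st['tool_rot'],degrees=True).as_matrix().round(3))
T=cam('top')
for uv in [(462,300),(490,295),(490,278)]:
  for z in (0,.2): print(uv,z,onz(T,uv,z))
```

```text
[[-0.     0.25  -0.968]
 [ 0.002 -0.968 -0.25 ]
 [-1.    -0.002 -0.   ]]
(462, 300) 0 [ 0.23011795 -0.46947128  0.        ]
(462, 300) 0.2 [ 0.23446022 -0.41368311  0.2       ]
(490, 295) 0 [ 0.24622601 -0.56437344  0.        ]
(490, 295) 0.2 [ 0.24859528 -0.4969612   0.2       ]
(490, 278) 0 [ 0.30243902 -0.56807201  0.        ]
(490, 278) 0.2 [ 0.29792305 -0.50020675  0.2       ]
```

```bash
python3 -m jog '[[[0,0,-2.9,0.03,0.005,0.02,-1],[0,0,-2.9,0.03,0.005,0.02,-1],[0,0,-2.9,0.03,0.005,0.02,-1],[0,0,-2.9,0.03,0.005,0.02,-1],[0,0,-2.9,0.03,0.005,0.02,-1]]]'
python3 -m jog '[[[0,0,0,0.03,0.025,0,-1],[0,0,0,0.03,0.025,0,-1],[0,0,0,0.03,0.025,0,-1],[0,0,0,0.03,0.025,0,-1],[0,0,0,0.03,0.025,0,-1]]]'
```

```text
time_s: 0.57
eef_pos: [0.3201, -0.628, 0.4044]
tool_rot: [-73.4, 89.9, 106.4]
force: [0.5, -0.7, 1.1]
finger_gap: 0.0256
time_s: 0.98
eef_pos: [0.47, -0.5021, 0.4034]
tool_rot: [-57.8, 90.0, 122.2]
force: [0.5, -0.2, -0.0]
finger_gap: -0.0
```

```bash
python3 -m jog '[[[0,0,0,0.003,0.04,0,-1],[0,0,0,0.003,0.04,0,-1],[0,0,0,0.003,0.04,0,-1],[0,0,0,0.002,0.04,0,-1],[0,0,0,0.002,0.04,0,-1]]]'
python3 -m jog '[[[0,-6,0,0,0.04,-0.01,-1],[0,-6,0,0,0.04,-0.01,-1],[0,-6,0,0,0.04,-0.01,-1],[0,-6,0,0,0.04,-0.01,-1],[0,-6,0,0,0.04,-0.01,-1]]]'
python3 -m jog '[[[0,0,0,0,0.03,-0.025,-1],[0,0,0,0,0.03,-0.025,-1],[0,0,0,0,0,-0.025,-1],[0,0,0,0,0,-0.025,-1],[0,0,0,0,0,0,-1]]]'
python3 - <<'E'
from h import *
st=status.sense(); print(st['eef_pos'],st['force'],st['joint_pos']);print(R.from_euler('xyz',st['tool_rot'],degrees=True).as_matrix().round(3))
cv2.imwrite('pics/w1.png',imaging.read_camera('wrist')[:,:,::-1])
E
```

```text
time_s: 1.4
eef_pos: [0.4817, -0.3015, 0.4033]
tool_rot: [-52.8, 90.0, 127.2]
force: [1.0, -0.2, -0.3]
finger_gap: -0.0001
time_s: 1.82
eef_pos: [0.4813, -0.1019, 0.3536]
tool_rot: [-179.9, 59.7, -0.0]
force: [1.7, 0.7, -0.6]
finger_gap: 0.0002
time_s: 2.23
eef_pos: [0.4787, -0.0415, 0.2475]
tool_rot: [-179.5, 60.6, 0.5]
force: [-1.1, 0.1, -1.0]
finger_gap: -0.0003
[ 0.47872312 -0.04150729  0.24748756] [-1.10474455  0.08258695 -1.0460538 ] [-20.98432141 -16.75105981 132.01954815  16.85985553  38.32770805
  58.14907143]
[[ 0.49   0.002 -0.872]
 [ 0.005 -1.     0.   ]
 [-0.872 -0.004 -0.49 ]]
```

View pics/w1.png

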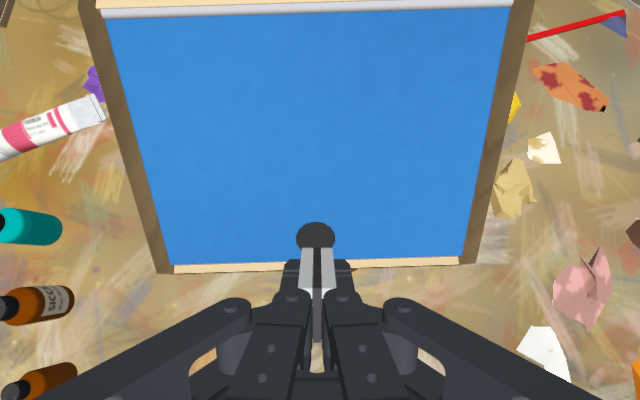

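The view from above the flap shows the pad at about (316,236), its lower part hidden by the closed fingertips, and all four flap corners. I'll check this against the fitted locker pose.

Run:
```python
from fit import *
st=status.sense(); W=cam('wrist',st); p=s.x
P=L2W(p,[pad,pad+d*-.016,[.05,.122,.171],[.05,-.122,.171],pad+[0,.016,0],pad+[0,-.016,0]]); print(proj(W,P).round(1))
tip=st['eef_pos']+W[3]@np.array([0,0,0]); 
Rt=R.from_euler('xyz',st['tool_rot'],degrees=True).as_matrix()
tip=st['eef_pos']+.073*Rt[:,0]; pw=L2W(p,pad)[0]; c,sn=np.cos(p[2]),np.sin(p[2])
nw=np.array([n[0]*c,n[0]*sn,n[2]]); print('tip',tip,'pad',pw,'rel',pw-tip,'n',nw,'dist',(tip-pw)@nw)
```

```text
[[317.  245.3]
 [316.5 228.3]
 [104.6  18.2]
 [514.7   6.9]
 [297.2 245.9]
 [336.8 244.7]]
tip [ 0.51622286 -0.04231952  0.18712349] pad [ 0.53767747 -0.04146195  0.06608911] rel [ 0.02145461  0.00085757 -0.12103438] n [-0.642473   -0.02010861  0.76604444] dist 0.10651896704485532
```

```bash
python3 -m jog '[[[0,0,0,0.003,0.0005,-0.021,-1],[0,0,0,0.003,0.0005,-0.021,-1],[0,0,0,0.003,0,-0.021,-1],[0,0,0,0.002,0,-0.021,-1],[0,0,0,0,0,-0.021,-1]]]'
python3 -m jog '[[[0,0,0,0.0026,0,-0.0031,-1],[0,0,0,0.0026,0,-0.0031,-1],[0,0,0,0.0026,0,-0.0031,-1],[0,0,0,0,0,0,-1],[0,0,0,0,0,0,-1]]]'
python3 - <<'E'
from fit import *
st=status.sense()
Rt=R.from_euler('xyz',st['tool_rot'],degrees=True).as_matrix()
tip=st['eef_pos']+.073*Rt[:,0]; pw=L2W(s.x,pad)[0];nw=np.array([-.6425,-.02,.766])
print(tip-pw,(tip-pw)@nw,Rt[:,0],st['joint_pos'].round(1),st['force'])
cv2.imwrite('pics/w2.png',imaging.read_camera('wrist')[:,:,::-1])
E
```

```text
time_s: 2.7
eef_pos: [0.4949, -0.0437, 0.1507]
tool_rot: [179.8, 59.7, -0.2]
force: [0.9, -0.1, 0.9]
finger_gap: 0.0003
time_s: 3.12
eef_pos: [0.5018, -0.0429, 0.1413]
tool_rot: [179.9, 59.8, -0.1]
force: [-0.1, -0.5, 0.1]
finger_gap: -0.0001
[ 0.00080708 -0.00154515  0.01207265] 0.00876000026811429 [ 5.02365594e-01 -8.10545995e-04 -8.64654933e-01] [-20.   -2.3 133.   26.2  22.8  48.2] [-0.11100839 -0.47446913  0.13962839]
```

View pics/w2.png

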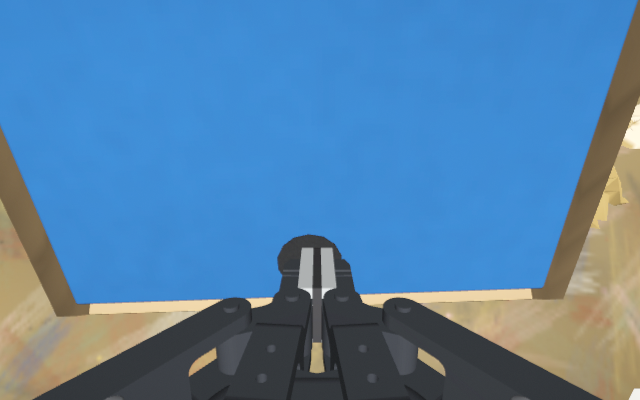

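The tips are over the pad, about 9 mm off along the normal. Pressing in small steps.

```bash
python3 -m jog '[[[0,0,0,0.0013,0,-0.0015,-1],[0,0,0,0.0013,0,-0.0015,-1],[0,0,0,0.0013,0,-0.0015,-1],[0,0,0,0,0,0,-1],[0,0,0,0,0,0,-1]]]'
python3 -m jog '[[[0,0,0,0.0013,0,-0.0015,-1],[0,0,0,0.0013,0,-0.0015,-1],[0,0,0,0,0,0,-1],[0,0,0,0,0,0,-1],[0,0,0,0,0,0,-1]]]'
```

```text
time_s: 3.58
eef_pos: [0.5045, -0.0425, 0.1349]
tool_rot: [-180.0, 60.0, 0.0]
force: [-0.1, -0.1, 0.1]
finger_gap: 0.0
time_s: 4.0
eef_pos: [0.5072, -0.0425, 0.1321]
tool_rot: [-180.0, 60.0, 0.0]
force: [-1.1, -0.0, 0.3]
finger_gap: -0.0002
```

```bash
python3 -m jog '[[[0,0,0,0.0013,0,-0.0015,-1],[0,0,0,0.0013,0,-0.0015,-1],[0,0,0,0,0,0,-1],[0,0,0,0,0,0,-1],[0,0,0,0,0,0,-1]]]'
python3 -m jog '[[[0,0,0,0.0013,0,-0.0015,-1],[0,0,0,0.0013,0,-0.0015,-1],[0,0,0,0,0,0,-1],[0,0,0,0,0,0,-1],[0,0,0,0,0,0,-1]]]'
```

```text
time_s: 4.42
eef_pos: [0.5098, -0.0425, 0.1291]
tool_rot: [-180.0, 60.0, 0.0]
force: [-0.5, 1.2, 0.8]
finger_gap: -0.0003
time_s: 4.83
eef_pos: [0.5124, -0.0425, 0.1261]
tool_rot: [-180.0, 60.0, 0.0]
force: [-0.8, 0.4, 1.6]
finger_gap: -0.0
```

```bash
python3 -m jog '[[[0,0,0,0.0013,0,-0.0015,-1],[0,0,0,0.0013,0,-0.0015,-1],[0,0,0,0,0,0,-1],[0,0,0,0,0,0,-1],[0,0,0,0,0,0,-1]]]'
python3 - <<'E'
from fit import *
cv2.imwrite('pics/s2.png',imaging.read_camera('scene')[:,:,::-1])
crop('pics/s2c.png','pics/s2.png',230,120,150,150,4)
st=status.sense();print(st['force'],st['joint_pos'].round(1))
cv2.imwrite('pics/w3.png',imaging.read_camera('wrist')[:,:,::-1])
E
```

```text
time_s: 5.25
eef_pos: [0.5137, -0.0425, 0.1249]
tool_rot: [-179.9, 60.1, 0.2]
force: [-35.0, -1.4, 35.3]
finger_gap: -0.0
[-36.30595513  -1.68696626  35.78709755] [-19.4   1.4 131.6  28.   20.9  46.5]
```

View pics/s2c.png

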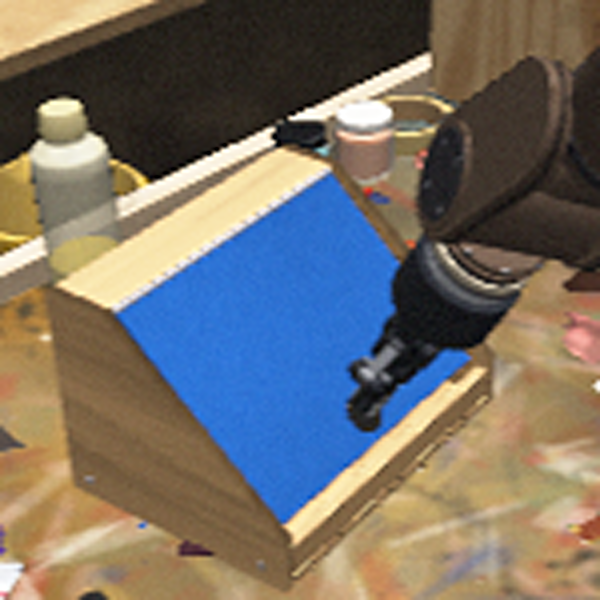

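View pics/w3.png

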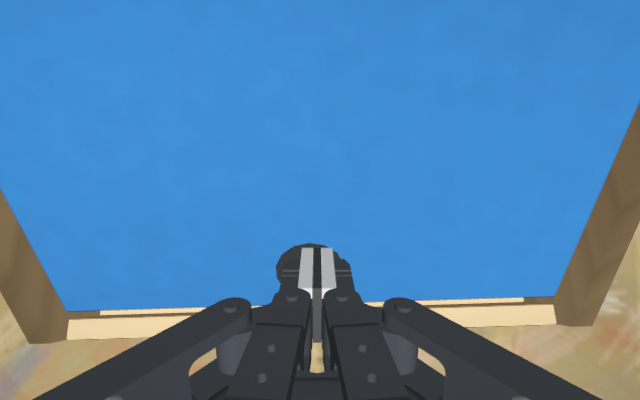

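The force jumped from 2 N to 50 N, and the flap edge is visibly pressed inside the cheeks. It's at the stop, so I'll back off now and clear the sweep.

```bash
python3 -m jog '[[[0,0,0,-0.015,0,0.036,-1],[0,0,0,-0.01,0,0.039,-1],[0,0,0,-0.01,0.01,0.038,-1],[0,0,0,-0.005,0.02,0.035,-1],[0,0,0,-0.005,0.03,0.027,-1]]]'
python3 -m jog '[[[0,6,0,0,0.04,0.01,0],[0,6,0,0,0.04,0.01,0],[0,6,0,0,0.04,0,0],[0,6,0,0,0.04,0,0],[0,6,0,0,0.04,0,0]]]'
```

```text
time_s: 5.77
eef_pos: [0.4703, 0.0164, 0.3019]
tool_rot: [179.8, 59.7, -0.4]
force: [1.2, 0.4, 0.4]
finger_gap: 0.0001
time_s: 6.18
eef_pos: [0.4698, 0.2198, 0.3191]
tool_rot: [11.8, 89.9, -168.2]
force: [1.0, -1.0, 0.8]
finger_gap: 0.0425
```

```bash
python3 -m jog '[[[0,0,6.5,0,0,0,0],[0,0,6.5,0,0,0,0],[0,0,6.5,0,0,0,0],[0,0,6.5,0,0,0,0],[0,0,6.5,0,0,0,0]]]'
python3 -m jog '[[[0,0,6.5,0,0,0,0],[0,0,6.5,0,0,0,0],[0,0,6.5,0,0,0,0],[0,0,6.5,0,0,0,0],[0,0,6.5,0,0,0,0]]]'
python3 -m jog '[[[0,0,6.25,0,0,0,0],[0,0,6.25,0,0,0,0],[0,0,6.25,0,0,0,0],[0,0,6.25,0,0,0,0],[0,0,0,0,0,0,0]]]'
python3 - <<'E'
from h import *
st=status.sense(); print(st['eef_pos'],st['joint_pos'].round(1));print(R.from_euler('xyz',st['tool_rot'],degrees=True).as_matrix().round(3))
cv2.imwrite('pics/w4.png',imaging.read_camera('wrist')[:,:,::-1])
cv2.imwrite('pics/s4.png',imaging.read_camera('scene')[:,:,::-1])
E
```

```text
time_s: 6.6
eef_pos: [0.4701, 0.2177, 0.3175]
tool_rot: [-18.4, 90.0, -165.6]
force: [-0.4, 0.8, 1.2]
finger_gap: 0.0428
time_s: 7.02
eef_pos: [0.4701, 0.2174, 0.3177]
tool_rot: [128.2, 90.0, 13.5]
force: [0.1, -0.4, 0.0]
finger_gap: 0.0427
time_s: 7.43
eef_pos: [0.47, 0.2174, 0.3177]
tool_rot: [-78.2, 90.0, -168.1]
force: [0.4, -0.2, 0.4]
finger_gap: 0.0428
[0.47004793 0.21740848 0.31773448] [ 13.6  -4.3 111.4   0.   72.9  13.5]
[[-0.     1.     0.001]
 [-0.     0.001 -1.   ]
 [-1.    -0.     0.   ]]
```

View pics/w4.png

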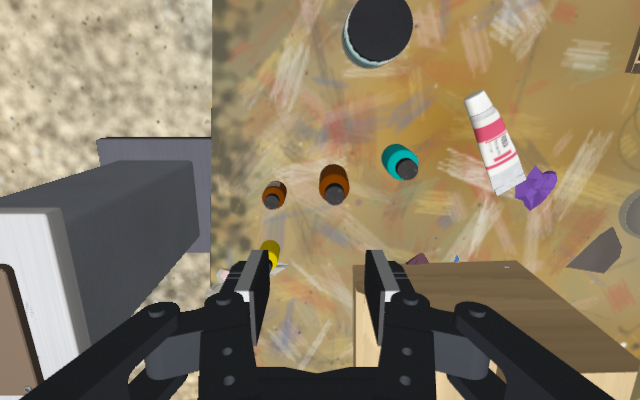

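View pics/s4.png

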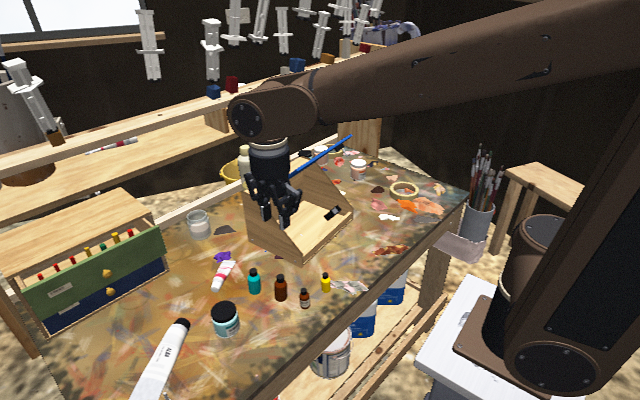

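The flap has sprung open (blue panel standing edge-on). In the wrist view the drier's cap is at (334,196) and its foot's outer end at (334,167); the small amber bottle is at (273,195), left alone.

Run:
```python
from h import *
crop('pics/w4c.png','pics/w4.png',240,130,200,120,4)
W=cam('wrist'); print(onz(W,(334,196),.074),onz(W,(273,203),.055),onz(W,(407,169),.074))
T=[.4843,.2028]
print(proj(W,[[*T,.074],[*T,0]]))
```

```text
[0.48582382 0.20348347 0.074     ] [0.42592235 0.19107579 0.055     ] [0.55232629 0.22896283 0.074     ]
[[332.36495718 196.70674555]
 [329.59524686 179.15346503]]
```

View pics/w4c.png

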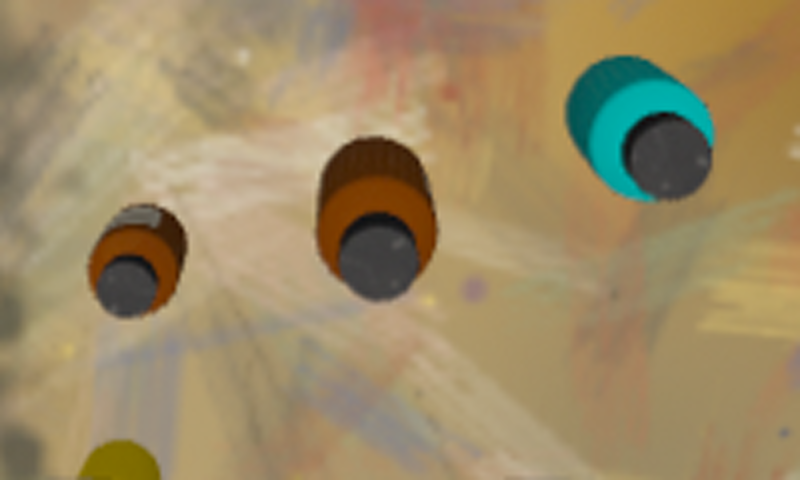

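```bash
python3 -m jog '[[[-6,0,0,0.003,0.011,-0.033,0.1],[-6,0,0,0.003,0.011,-0.033,0.1],[-6,0,0,0.003,0.011,-0.033,0.1],[-6,0,0,0.003,0.011,-0.033,0.1],[-6,0,0,0.003,0.01,-0.033,0.1]]]'
python3 -m jog '[[[0,0,0,0,-0.005,-0.008,0.1],[0,0,0,0,-0.005,-0.008,0.1],[0,0,0,0,0,0,0.1],[0,0,0,0,0,0,0.1],[0,0,0,0,0,0,0.1]]]'
python3 - <<'E'
from h import *
st=status.sense(); print(st['eef_pos'],st['joint_pos'].round(1),st['finger_gap']);A=R.from_euler('xyz',st['tool_rot'],degrees=True).as_matrix();print(A.round(3), st['eef_pos']+.0539*A[:,0])
W=cam('wrist',st);print(proj(W,[[.4853,.2045,.074],[.4853,.2045,.036]]))
cv2.imwrite('pics/w5.png',imaging.read_camera('wrist')[:,:,::-1])
E
```

```text
time_s: 7.95
eef_pos: [0.4854, 0.2723, 0.1523]
tool_rot: [0.5, 59.8, -89.7]
force: [0.7, 0.8, 0.0]
finger_gap: 0.0471
time_s: 8.37
eef_pos: [0.4865, 0.2612, 0.1405]
tool_rot: [0.7, 60.2, -89.5]
force: [-0.3, -0.7, 0.9]
finger_gap: 0.0465
[0.48651975 0.26124884 0.14052674] [ 26.   19.4 108.  -28.7  69.1  40.6] 0.04647329347882385
[[ 0.004  1.    -0.005]
 [-0.497 -0.002 -0.868]
 [-0.868  0.006  0.497]] [0.48674013 0.23444172 0.09376629]
[[314.12896098 284.13973126]
 [314.10176622 225.98264687]]
```

View pics/w5.png

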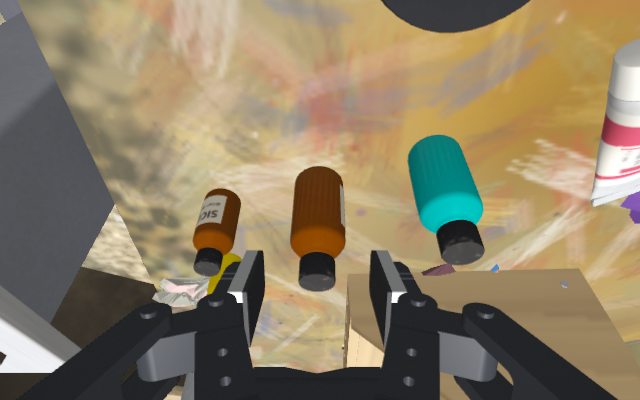

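The drier sits centred between the open fingers (column 317), and the neighbours are clear. Descending along the tool axis.

```bash
python3 -m jog '[[[0,0,0,0,-0.006,-0.0115,0.1],[0,0,0,0,-0.006,-0.0115,0.1],[0,0,0,0,-0.006,-0.0115,0.1],[0,0,0,0,-0.006,-0.0115,0.1],[0,0,0,0,-0.0055,-0.0115,0.1]]]'
python3 -m jog '[[[0,0,0,0,0,0,0.1],[0,0,0,0,0,0,-1],[0,0,0,0,0,0,-1],[0,0,0,0,0,0,-1],[0,0,0,0,0,0,-1]]]'
python3 - <<'E'
from h import *
st=status.sense();A=R.from_euler('xyz',st['tool_rot'],degrees=True).as_matrix();print(st['eef_pos']+.0539*A[:,0])
cv2.imwrite('pics/w6.png',imaging.read_camera('wrist')[:,:,::-1])
E
```

```text
time_s: 8.83
eef_pos: [0.4843, 0.2309, 0.0779]
tool_rot: [-0.1, 60.0, -90.2]
force: [0.9, 0.3, 0.2]
finger_gap: 0.0473
time_s: 9.25
eef_pos: [0.4853, 0.2324, 0.0801]
tool_rot: [0.1, 60.0, -89.9]
force: [0.2, 0.6, -1.0]
finger_gap: 0.0298
[0.48539392 0.20547771 0.03343226]
```

View pics/w6.png

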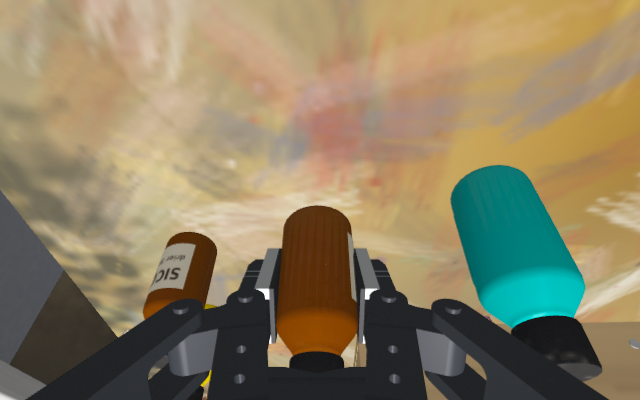

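Gripped, with a gap of 29.8 mm. Lifting, then turning 90° while moving in front of the locker.

```bash
python3 -m jog '[[[0,0,0,0,0,0.02,-1],[0,0,0,0,0,0.04,-1],[0,0,0,0,0,0.04,-1],[0,0,0,0,0,0.04,-1],[0,0,0,0,0,0.04,-1]]]'
python3 -m jog '[[[0,0,6.5,0,-0.016,0.009,-1],[0,0,6.5,0,-0.016,0.009,-1],[0,0,6.5,0,-0.016,0.009,-1],[0,0,6.5,0,-0.016,0.009,-1],[0,0,6.5,0,-0.016,0.009,-1]]]'
python3 -m jog '[[[0,0,6.5,0,-0.016,0,-1],[0,0,6.5,0,-0.016,0,-1],[0,0,6.5,0,-0.016,0,-1],[0,0,6.5,0,-0.016,0,-1],[0,0,6.5,0,-0.016,0,-1]]]'
python3 -m jog '[[[0,0,6.25,0,-0.02,0,-1],[0,0,6.25,0,-0.02,0,-1],[0,0,6.25,0,-0.02,0,-1],[0,0,6.25,0,-0.02,0,-1],[0,0,0,0,0,0,-1]]]'
python3 - <<'E'
from h import *
st=status.sense();A=R.from_euler('xyz',st['tool_rot'],degrees=True).as_matrix();print(st['eef_pos'],st['joint_pos'].round(1),A.round(3),st['finger_gap'])
cv2.imwrite('pics/w7.png',imaging.read_camera('wrist')[:,:,::-1])
cv2.imwrite('pics/s7.png',imaging.read_camera('scene')[:,:,::-1])
E
```

```text
time_s: 9.72
eef_pos: [0.4845, 0.2321, 0.2617]
tool_rot: [0.0, 60.0, -90.0]
force: [0.3, 0.3, -0.5]
finger_gap: 0.0297
time_s: 10.13
eef_pos: [0.4845, 0.1517, 0.3054]
tool_rot: [0.0, 60.0, -57.1]
force: [1.1, 0.2, -0.8]
finger_gap: 0.0296
time_s: 10.55
eef_pos: [0.4843, 0.0745, 0.3048]
tool_rot: [-0.0, 60.0, -25.9]
force: [0.5, 0.3, -1.4]
finger_gap: 0.0296
time_s: 10.97
eef_pos: [0.4845, 0.0148, 0.3041]
tool_rot: [-0.0, 60.6, -8.1]
force: [-0.5, 0.0, -1.4]
finger_gap: 0.0296
[0.48450243 0.01482166 0.30414155] [-10.8 -19.9 128.1   2.   42.4 -93.8] [[ 0.486  0.14   0.863]
 [-0.069  0.99  -0.122]
 [-0.871 -0.     0.491]] 0.029603129657353795
```

View pics/w7.png

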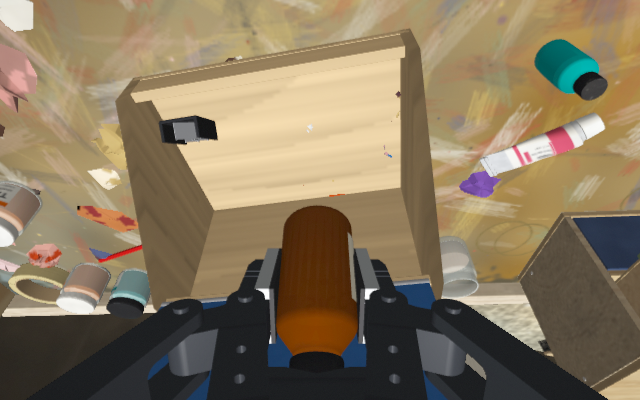

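View pics/s7.png

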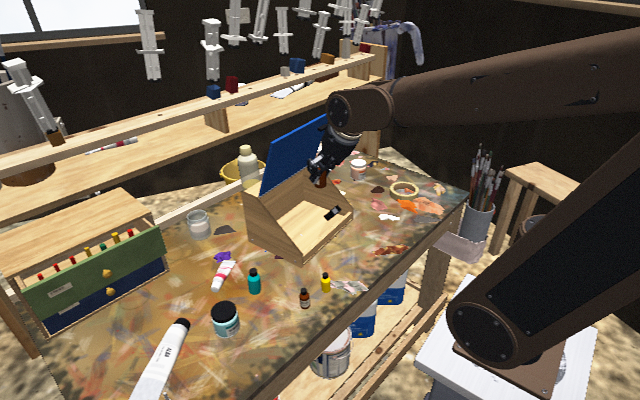

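The locker stands open, with the bottle held and floor and catch housing visible. About 8° of yaw is still missing, so I'll correct that before going in.

```bash
python3 -m jog '[[[0,0,2.7,0.001,-0.007,0,-1],[0,0,2.7,0.001,-0.008,0,-1],[0,0,2.7,0,-0.008,0,-1],[0,0,0,0,0,0,-1],[0,0,0,0,0,0,-1]]]'
python3 - <<'E'
from h import *
st=status.sense();A=R.from_euler('xyz',st['tool_rot'],degrees=True).as_matrix();print(st['eef_pos'],st['joint_pos'].round(1),A.round(3),st['finger_gap'],st['tool_rot'])
E
```

```text
time_s: 11.48
eef_pos: [0.4868, -0.0056, 0.3037]
tool_rot: [0.1, 60.7, 0.1]
force: [-0.4, -0.4, -1.1]
finger_gap: 0.0295
[ 0.48675117 -0.00561276  0.30369166] [ -15.4  -19.8  128.1   10.9   43.8 -111.5] [[ 0.49  -0.     0.872]
 [ 0.001  1.    -0.001]
 [-0.872  0.001  0.49 ]] 0.029477303558734 [ 0.13658043 60.66580139  0.12203353]
```

```bash
python3 -m jog '[[[0,0,0,0.019,0,-0.033,-1],[0,0,0,0.019,0,-0.033,-1],[0,0,0,0.019,0,-0.033,-1],[0,0,0,0.019,0,-0.033,-1],[0,0,0,0.019,-0.002,-0.033,-1]]]'
python3 -m jog '[[[0,0,0,0.008,0,-0.01,-1],[0,0,0,0.007,0,-0.01,-1],[0,0,0,0.007,0,-0.01,-1],[0,0,0,0.004,0,-0.01,-1],[0,0,0,0,0,0,-1]]]'
python3 - <<'E'
from h import *
st=status.sense();A=R.from_euler('xyz',st['tool_rot'],degrees=True).as_matrix();print(st['eef_pos'],st['eef_pos']+.0539*A[:,0],st['joint_pos'].round(1),st['force'],st['tool_rot'])
cv2.imwrite('pics/w8.png',imaging.read_camera('wrist')[:,:,::-1])
cv2.imwrite('pics/s8.png',imaging.read_camera('scene')[:,:,::-1])
crop('pics/s8c.png','pics/s8.png',230,100,150,170,3.5)
E
```

```text
time_s: 11.9
eef_pos: [0.5826, -0.0064, 0.1373]
tool_rot: [0.1, 60.6, 0.2]
force: [0.4, 0.2, 0.9]
finger_gap: 0.0296
time_s: 12.32
eef_pos: [0.6073, -0.0065, 0.0964]
tool_rot: [0.3, 60.9, 0.4]
force: [-1.0, 0.2, -1.7]
finger_gap: 0.0293
[ 0.6073104  -0.00648521  0.09635579] [ 0.63355621 -0.00631259  0.0492778 ] [ -11.9   15.5  119.1   19.8   17.8 -119.5] [-1.00302817  0.17120516 -1.69862266] [ 0.25508286 60.85996777  0.37683786]
```

View pics/w8.png

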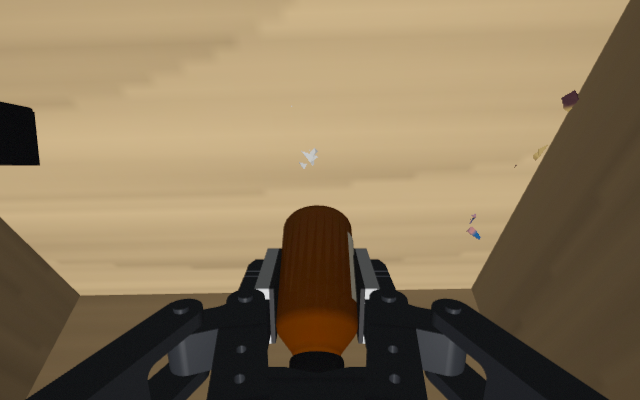

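View pics/s8c.png

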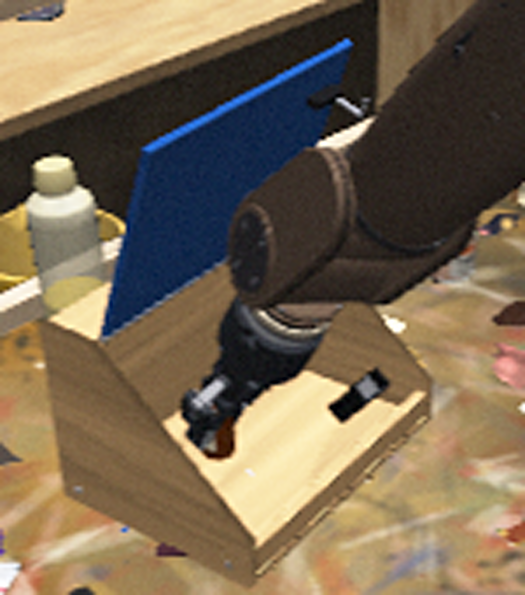

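Bottle is over the floor, upright, about 8 mm to go. Lowering with force checks.

```bash
python3 -m jog '[[[0,0,0,0,0,-0.002,-1],[0,0,0,0,0,-0.002,-1],[0,0,0,0,0,-0.002,-1],[0,0,0,0,0,0,-1],[0,0,0,0,0,0,-1]]]'
python3 - <<'E'
from h import *
st=status.sense();A=R.from_euler('xyz',st['tool_rot'],degrees=True).as_matrix();print(st['eef_pos']+.0539*A[:,0],st['joint_pos'].round(1),st['force'],st['tool_rot'])
E
```

```text
time_s: 12.83
eef_pos: [0.6077, -0.0082, 0.093]
tool_rot: [0.1, 60.6, 0.2]
force: [0.1, 1.0, -1.6]
finger_gap: 0.0296
[ 0.63416423 -0.00814693  0.04599229] [ -12.1   15.9  119.2   20.6   17.2 -120.4] [ 0.0667191   0.97307816 -1.57716979] [ 0.07319789 60.61375798  0.16316302]
```

```bash
python3 -m jog '[[[0,0,0,0,0,-0.001,-1],[0,0,0,0,0,-0.001,-1],[0,0,0,0,0,0,-1],[0,0,0,0,0,0,-1],[0,0,0,0,0,0,-1]]]'
python3 -m jog '[[[0,0,0,0,0,-0.001,-1],[0,0,0,0,0,-0.001,-1],[0,0,0,0,0,0,-1],[0,0,0,0,0,0,-1],[0,0,0,0,0,0,-1]]]'
```

```text
time_s: 13.25
eef_pos: [0.6078, -0.0082, 0.0907]
tool_rot: [0.1, 60.6, 0.2]
force: [0.8, 0.0, -0.9]
finger_gap: 0.0295
time_s: 13.67
eef_pos: [0.6078, -0.0082, 0.0887]
tool_rot: [0.1, 60.6, 0.2]
force: [-0.2, -0.3, -0.7]
finger_gap: 0.0297
```

```bash
python3 -m jog '[[[0,0,0,0,0,-0.001,-1],[0,0,0,0,0,0,-1],[0,0,0,0,0,0,-1],[0,0,0,0,0,0,-1],[0,0,0,0,0,0,-1]]]'
python3 -m jog '[[[0,0,0,0,0,-0.001,-1],[0,0,0,0,0,0,-1],[0,0,0,0,0,0,-1],[0,0,0,0,0,0,-1],[0,0,0,0,0,0,-1]]]'
```

```text
time_s: 14.08
eef_pos: [0.6078, -0.0082, 0.0878]
tool_rot: [0.1, 60.6, 0.2]
force: [-1.1, 0.2, -1.0]
finger_gap: 0.0294
time_s: 14.5
eef_pos: [0.6081, -0.0082, 0.0872]
tool_rot: [0.1, 60.6, 0.2]
force: [-0.3, 0.4, 2.0]
finger_gap: 0.0297
```

Fz rose to +2 N, so the bottle is on the floor. Releasing and looking.

```bash
python3 -m jog '[[[0,0,0,0,0,0,-0.1],[0,0,0,0,0,0,0.1],[0,0,0,0,0,0,0.15],[0,0,0,0,0,0,0.15],[0,0,0,0,0,0,0.15]]]'
python3 - <<'E'
from h import *
cv2.imwrite('pics/w9.png',imaging.read_camera('wrist')[:,:,::-1])
E
```

```text
time_s: 14.92
eef_pos: [0.6077, -0.0082, 0.0866]
tool_rot: [0.1, 60.6, 0.2]
force: [0.2, 0.4, -0.2]
finger_gap: 0.049
```

View pics/w9.png

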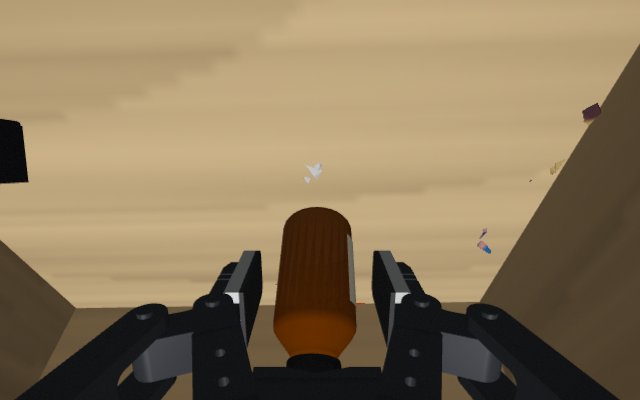

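The fingers are free of the standing bottle. Retreating along the tool axis.

```bash
python3 -m jog '[[[0,0,0,-0.005,0,0.009,0.15],[0,0,0,-0.01,0,0.018,0.15],[0,0,0,-0.015,0,0.027,0.15],[0,0,0,-0.02,0,0.036,0.15],[0,0,0,-0.02,0,0.036,0.15]]]'
python3 -m jog '[[[0,0,0,-0.02,0,0.036,0],[0,0,0,-0.02,0,0.036,-0.5],[0,0,0,-0.02,0,0.036,-1],[0,0,0,0,0,0,-1],[0,0,0,0,0,0,-1]]]'
python3 - <<'E'
from h import *
st=status.sense();print(st['eef_pos'],st['joint_pos'].round(1))
cv2.imwrite('pics/w10.png',imaging.read_camera('wrist')[:,:,::-1])
cv2.imwrite('pics/s10.png',imaging.read_camera('scene')[:,:,::-1])
crop('pics/s10c.png','pics/s10.png',210,100,200,170,3.5)
E
```

```text
time_s: 15.38
eef_pos: [0.5365, -0.0081, 0.2128]
tool_rot: [0.1, 60.8, 0.2]
force: [0.8, -0.5, 0.1]
finger_gap: 0.0494
time_s: 15.8
eef_pos: [0.478, -0.0084, 0.325]
tool_rot: [-0.2, 60.2, -0.1]
force: [0.9, 0.6, -0.3]
finger_gap: 0.0001
[ 0.47802931 -0.0083547   0.32501415] [ -16.2  -22.5  127.9   11.    46.3 -111.9]
```

View pics/w10.png

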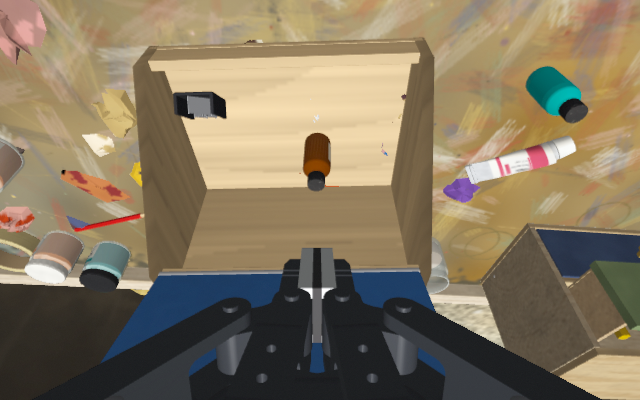

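View pics/s10c.png

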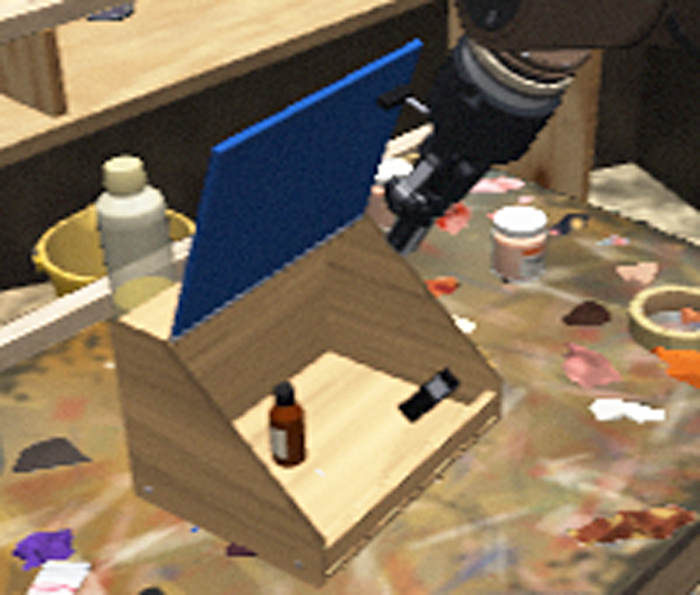

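The drier stands upright inside at scene crop (287,430), roughly locker x 0.02; the flap is fully open and leaning over. Next the closed fingers go over the top edge, behind the flap.

```bash
python3 -m jog '[[[0,6,0,0,-0.007,0.031,-1],[0,6,0,0,-0.007,0.031,-1],[0,6,0,0,-0.007,0.031,-1],[0,6,0,0,-0.007,0.031,-1],[0,6,0,0,-0.006,0.031,-1]]]'
python3 -m jog '[[[0,0,0,0.035,0,0,-1],[0,0,0,0.035,0,0,-1],[0,0,0,0.035,0,0,-1],[0,0,0,0.035,0,0,-1],[0,0,0,0.035,0,0,-1]]]'
python3 - <<'E'
from h import *
st=status.sense();print(st['eef_pos'],st['joint_pos'].round(1),st['tool_rot']);A=R.from_euler('xyz',st['tool_rot'],degrees=True).as_matrix();print(A.round(3))
cv2.imwrite('pics/w11.png',imaging.read_camera('wrist')[:,:,::-1])
cv2.imwrite('pics/s11.png',imaging.read_camera('scene')[:,:,::-1])
crop('pics/s11c.png','pics/s11.png',210,60,200,200,3)
E
```

```text
time_s: 16.32
eef_pos: [0.4783, -0.0426, 0.4746]
tool_rot: [171.9, 88.8, 172.0]
force: [0.8, 0.1, -0.7]
finger_gap: -0.0003
time_s: 16.73
eef_pos: [0.6553, -0.0422, 0.4712]
tool_rot: [170.2, 89.0, 170.3]
force: [1.0, 0.8, 0.4]
finger_gap: -0.0003
[ 0.65525778 -0.04215053  0.47124478] [ -12.5   10.4   80.4   -0.    90.2 -102.6] [170.22689046  88.99885072 170.32112064]
[[-0.017 -0.002  1.   ]
 [ 0.003  1.     0.002]
 [-1.     0.003 -0.017]]
```

View pics/w11.png

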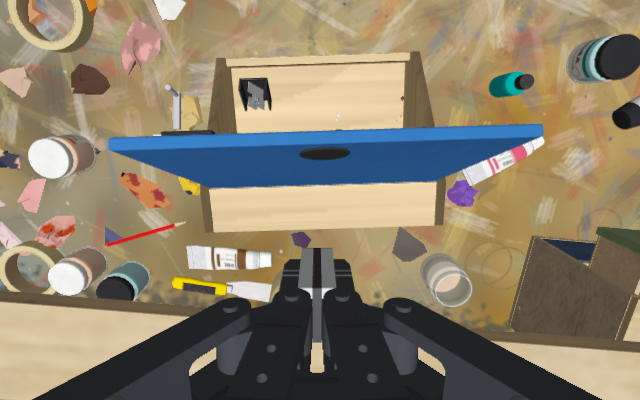

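View pics/s11c.png

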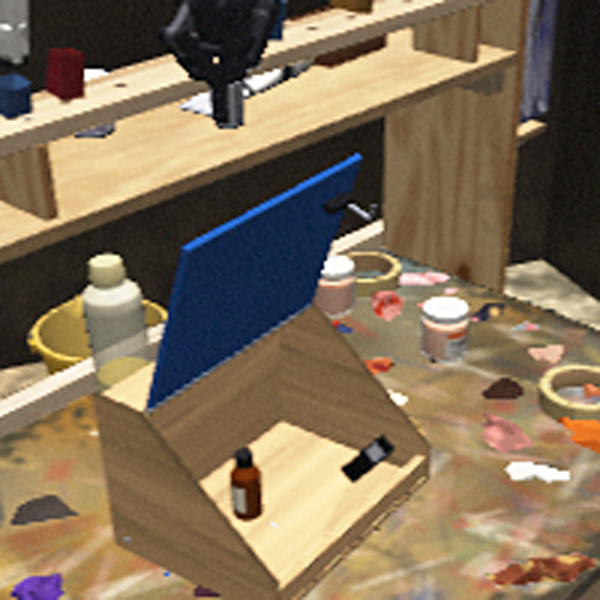

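The view is from behind the flap: its outer face with the pad at (325,154), and the fingertips free behind it. Lowering behind the flap, then sweeping it forward and down.

```bash
python3 -m jog '[[[0,1,0,-0.001,0,-0.02,-1],[0,0,0,-0.001,0,-0.02,-1],[0,0,0,-0.001,0,-0.02,-1],[0,0,0,-0.001,0,-0.015,-1],[0,0,0,0,0,0,-1]]]'
python3 -m jog '[[[0,0,0,-0.015,0,0,-1],[0,0,0,-0.014,0,-0.002,-1],[0,0,0,-0.012,0,-0.006,-1],[0,0,0,-0.012,0,-0.007,-1],[0,0,0,-0.012,0,-0.007,-1]]]'
```

```text
time_s: 17.25
eef_pos: [0.6474, -0.0418, 0.393]
tool_rot: [173.9, 87.6, 174.0]
force: [-0.3, 0.6, -1.5]
finger_gap: 0.0001
time_s: 17.67
eef_pos: [0.5837, -0.0424, 0.3791]
tool_rot: [178.4, 88.5, 178.4]
force: [1.0, -0.2, 0.9]
finger_gap: -0.0003
```

```bash
python3 -m jog '[[[0,0,0,-0.01,0,-0.009,-1],[0,0,0,-0.01,0,-0.01,-1],[0,0,0,-0.009,0,-0.011,-1],[0,0,0,-0.008,0,-0.012,-1],[0,0,0,-0.007,0,-0.013,-1]]]'
python3 - <<'E'
from h import *
st=status.sense();print(st['eef_pos'],st['joint_pos'].round(1),st['tool_rot'])
cv2.imwrite('pics/s12.png',imaging.read_camera('scene')[:,:,::-1])
crop('pics/s12c.png','pics/s12.png',210,60,200,200,3)
E
```

```text
time_s: 18.08
eef_pos: [0.5397, -0.0423, 0.3243]
tool_rot: [177.9, 88.4, 178.0]
force: [-0.1, -0.2, 1.3]
finger_gap: 0.0004
[ 0.53966122 -0.04231783  0.32427951] [ -15.1   -0.8  107.3   -0.4   75.  -105.1] [177.91323956  88.43843798 177.99786432]
```

View pics/s12c.png

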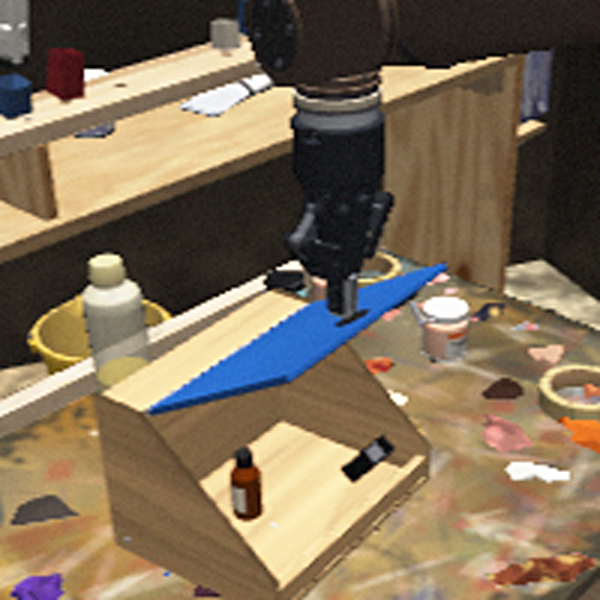

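The flap follows the fingertip, about half closed. Continuing the arc.

```bash
python3 -m jog '[[[0,0,0,-0.009,0,-0.015,-1],[0,0,0,-0.008,0,-0.016,-1],[0,0,0,-0.007,0,-0.016,-1],[0,0,0,-0.006,0,-0.016,-1],[0,0,0,-0.004,0,-0.017,-1]]]'
python3 -m jog '[[[0,-4.5,0,-0.003,0,-0.011,-1],[0,-4.5,0,-0.003,0,-0.012,-1],[0,-4.5,0,-0.003,0,-0.012,-1],[0,-4.5,0,-0.002,0,-0.012,-1],[0,-3.6,0,-0.002,0,-0.012,-1]]]'
python3 - <<'E'
from h import *
st=status.sense();A=R.from_euler('xyz',st['tool_rot'],degrees=True).as_matrix();print(st['eef_pos'],st['eef_pos']+.073*A[:,0],st['joint_pos'].round(1),st['tool_rot'])
cv2.imwrite('pics/s13.png',imaging.read_camera('scene')[:,:,::-1])
crop('pics/s13c.png','pics/s13.png',210,60,200,200,3)
E
```

```text
time_s: 18.55
eef_pos: [0.5065, -0.0423, 0.2444]
tool_rot: [177.6, 88.5, 177.7]
force: [0.2, -0.8, 1.2]
finger_gap: 0.0001
time_s: 18.97
eef_pos: [0.4932, -0.0423, 0.1852]
tool_rot: [0.1, 69.8, 0.2]
force: [0.5, 1.4, 2.5]
finger_gap: 0.0001
[ 0.49321768 -0.04226252  0.18518186] [ 0.5184798  -0.04218819  0.1166923 ] [ -19.    -6.   129.1   10.6   38.2 -116.4] [ 0.08213579 69.75361197  0.1685676 ]
```

View pics/s13c.png

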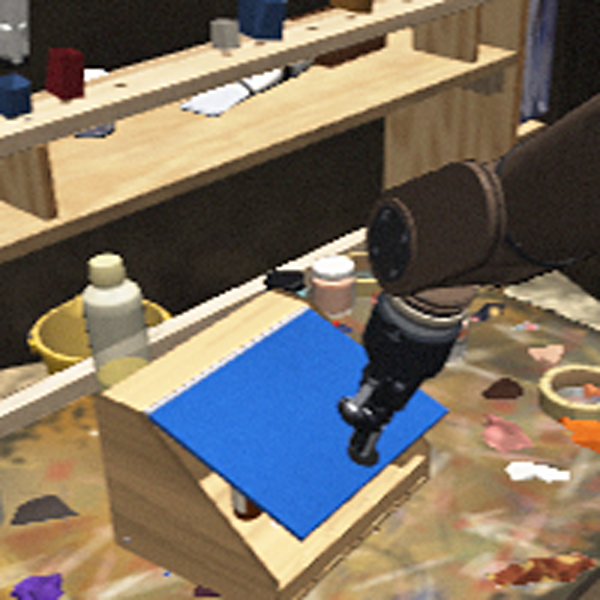

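```bash
python3 -m jog '[[[0,-2,0,0.0015,0,-0.0095,-1],[0,-2,0,0.002,0,-0.0095,-1],[0,-2,0,0.0022,0,-0.0095,-1],[0,-2,0,0.0025,0,-0.0095,-1],[0,-2,0,0.003,0,-0.0095,-1]]]'
python3 -m jog '[[[0,0,0,0.0013,0,-0.0015,-1],[0,0,0,0.0013,0,-0.0015,-1],[0,0,0,0,0,0,-1],[0,0,0,0,0,0,-1],[0,0,0,0,0,0,-1]]]'
```

```text
time_s: 19.43
eef_pos: [0.505, -0.0422, 0.1379]
tool_rot: [0.1, 59.9, 0.3]
force: [-1.1, 1.1, 2.5]
finger_gap: -0.0001
time_s: 19.85
eef_pos: [0.507, -0.0422, 0.1349]
tool_rot: [0.1, 60.0, 0.2]
force: [-0.9, -0.1, 1.0]
finger_gap: 0.0004
```

Run:
```python
from h import *
st=status.sense();A=R.from_euler('xyz',st['tool_rot'],degrees=True).as_matrix();print(st['eef_pos'],st['eef_pos']+.073*A[:,0],st['joint_pos'].round(1),st['tool_rot'])
cv2.imwrite('pics/w14.png',imaging.read_camera('wrist')[:,:,::-1])
```

```text
[ 0.50698076 -0.04218426  0.13489138] [ 0.54346168 -0.04205668  0.07166065] [ -19.7   -0.8  132.4   26.8   22.1 -132.4] [ 0.06386657 60.01708396  0.20036881]
```

View pics/w14.png

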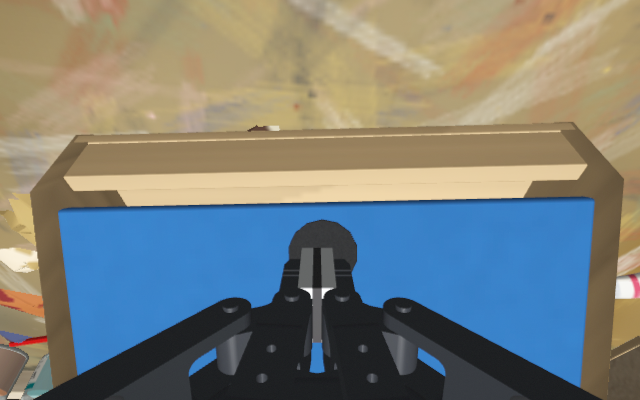

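The tip is on the pad at (322,250), the flap a few mm above flush. Pressing in.

```bash
python3 -m jog '[[[0,0,0,0.0013,0,-0.0015,-1],[0,0,0,0.0013,0,-0.0015,-1],[0,0,0,0.0006,0,-0.0015,-1],[0,0,0,0,0,0,-1],[0,0,0,0,0,0,-1]]]'
python3 -m jog '[[[0,0,0,0.0013,0,-0.0015,-1],[0,0,0,0.0013,0,-0.0015,-1],[0,0,0,0,0,0,-1],[0,0,0,0,0,0,-1],[0,0,0,0,0,0,-1]]]'
```

```text
time_s: 20.32
eef_pos: [0.5103, -0.0424, 0.1302]
tool_rot: [0.0, 60.0, 0.1]
force: [0.6, 0.9, 1.8]
finger_gap: -0.0004
time_s: 20.73
eef_pos: [0.5126, -0.0423, 0.1269]
tool_rot: [0.0, 60.0, 0.1]
force: [0.5, -0.3, 2.4]
finger_gap: 0.0001
```

```bash
python3 -m jog '[[[0,0,0,0.0013,0,-0.0015,-1],[0,0,0,0.0007,0,-0.0008,-1],[0,0,0,0,0,0,-1],[0,0,0,0,0,0,-1],[0,0,0,0,0,0,-1]]]'
```

```text
time_s: 21.15
eef_pos: [0.5139, -0.0423, 0.1256]
tool_rot: [0.1, 60.0, 0.3]
force: [-19.8, -1.3, 20.4]
finger_gap: -0.0001
```

```bash
python3 -m jog '[[[0,0,0,0.0006,0,-0.0008,-1],[0,0,0,0,0,0,-1],[0,0,0,0,0,0,-1],[0,0,0,0,0,0,-1],[0,0,0,0,0,0,-1]]]'
python3 -m jog '[[[0,0,0,-0.003,0,0.0035,-1],[0,0,0,-0.005,0,0.006,-1],[0,0,0,-0.006,0,0.008,-1],[0,0,0,-0.01,0,0.02,-1],[0,0,0,-0.01,0,0.03,-1]]]'
python3 -m jog '[[[0,2,0,-0.01,0,0.035,-1],[0,4,0,0,0,0.035,-1],[0,4,0,0,0,0.035,-1],[0,0,0,0,0,0,-1],[0,0,0,0,0,0,-1]]]'
python3 - <<'E'
from h import *
st=status.sense();print(st['eef_pos'],st['force'],st['joint_pos'].round(1))
cv2.imwrite('pics/w15.png',imaging.read_camera('wrist')[:,:,::-1])
cv2.imwrite('pics/s15.png',imaging.read_camera('scene')[:,:,::-1])
crop('pics/s15c.png','pics/s15.png',210,100,200,200,3)
E
```

```text
time_s: 21.57
eef_pos: [0.5141, -0.0423, 0.1254]
tool_rot: [0.1, 60.1, 0.3]
force: [-30.7, -2.8, 32.4]
finger_gap: 0.0003
time_s: 21.98
eef_pos: [0.4785, -0.0414, 0.1882]
tool_rot: [0.4, 60.5, 0.5]
force: [-0.0, 0.2, 0.6]
finger_gap: 0.0002
time_s: 22.4
eef_pos: [0.4722, -0.0425, 0.2995]
tool_rot: [-0.2, 69.7, -0.1]
force: [-0.2, -0.5, -0.2]
finger_gap: -0.0001
[ 0.47222048 -0.04248611  0.29947268] [-0.22265951 -0.49539158 -0.19150798] [ -20.   -18.1  126.1    8.5   53.2 -114.2]
```

View pics/w15.png

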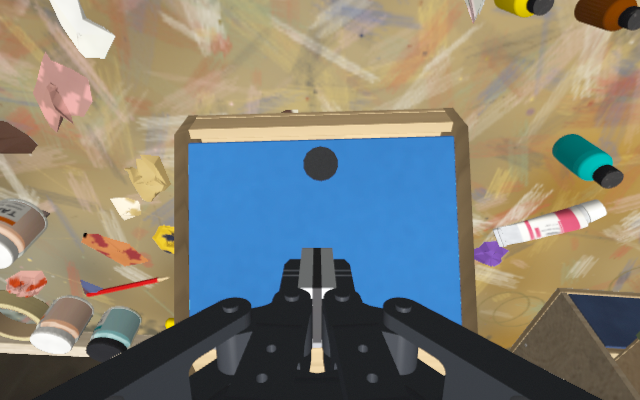

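View pics/s15c.png

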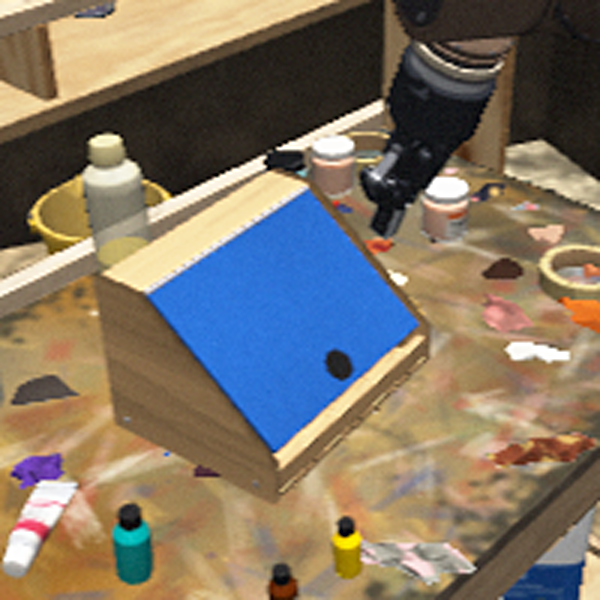

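The flap is flush, as in the first picture. I'll wait about 2.5 s to see that it stays latched, comparing before and after.

```bash
Z='idle'; for i in 1 2 3 4 5 6; do python3 -m jog '[[[0,0,0,0,0,0,-1],[0,0,0,0,0,0,-1],[0,0,0,0,0,0,-1],[0,0,0,0,0,0,-1],[0,0,0,0,0,0,-1]]]' | head -1; done
python3 - <<'E'
from h import *
cv2.imwrite('pics/s16.png',imaging.read_camera('scene')[:,:,::-1])
a=cv2.imread('pics/scene0.png').astype(int);b=cv2.imread('pics/s16.png').astype(int);c=cv2.imread('pics/s15.png').astype(int)
print('vs first, locker',abs(a-b)[165:262,244:350].mean(),'front-left half',abs(a-b)[215:262,244:350].mean(),'vs 2.5s ago',abs(c-b)[165:262,244:350].mean())
crop('pics/s16c.png','pics/s16.png',100,130,330,260,2.4)
E
```

```text
time_s: 22.92
time_s: 23.33
time_s: 23.75
time_s: 24.17
time_s: 24.58
time_s: 25.0
vs first, locker 4.323672437269014 front-left half 3.061287300950087 vs 2.5s ago 2.5876288659793816
```

View pics/s16c.png

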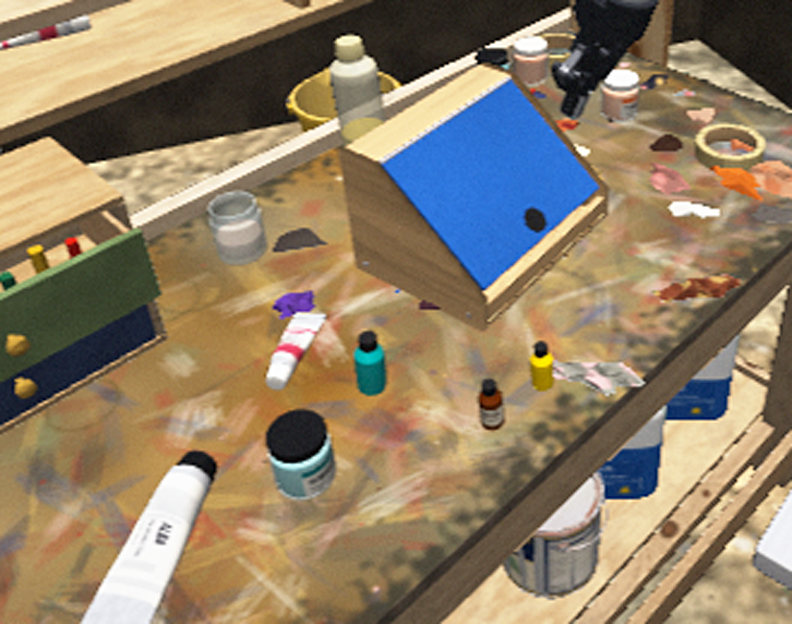

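The flap is still latched flush, the bystanders and look-alikes are in place, and the robot is clear.

Run:
```python
from station import workorder
print(workorder.finish_job())
```

```text
the job is handed in; nothing more can be done
None
```

The small amber bottle is put away and the job is handed in; the clock read about 25 s at the last check.

- **Opening:** I pressed the pad once to its stop (about 50 N) and the flap sprang fully open.
- **Bottle:** I gripped the larger amber bottle and set it upright on the locker floor, at about x +19 mm, y +30 mm in the locker's frame. It was still upright in the last wrist and scene views before the flap closed.
- **Closing:** I swept the flap shut from behind and pressed it to its stop once more (about 45 N).

In the last scene picture, about 3.5 s after I let go, the flap was flush and looked the same as at the start. The turquoise, yellow and smaller amber bottles, the jars, the tubes and the tape roll looked unmoved. The robot was touching nothing, with the force reading near zero.

No check failed. The bottle cannot be seen behind the shut flap, so its final stance rests on the views from before closing. The press depth is also indirect: I judged it from the force jump and tip travel, not from a flap angle reading.

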